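Ready the glass-cutting station

ROBOT

A 6-joint arm with a two-finger parallel gripper is mounted at the origin on the work surface. World frame = base frame: x ahead of the robot, y to its left, z up, the work surface at z = 0. Lengths are in m, angles in rad, forces in N, time in s.
With the tool pointing down it reaches from about 0.35 to 0.775 m from the base axis. Payload 7.3 kg.
Tool frame: the origin (TCP) lies between the finger pads, 19 mm behind the fingertips; this is the grasp point; z points along the fingers, y is the direction in which the jaws open and shut (so a half turn about z gives the same grasp; the last joint's range is limited). The gripper opens to 92 mm and grips with 3 to 60 N. Pads are 19 mm wide; open, the fingers measure 130 mm over their backs; the gripper's body (75 mm by 190 mm) begins 47 mm behind the grasp point.
Start: joints at [0.969, 0.342, 1.524, -0, 1.275, -0.146], TCP at [0.231, 0.471, 0.246] pointing down, gripper open.
Joint ranges: [-2.53, 2.53], [-0.77, 2.02], [0.04, 2.7], [-1, 4.14], [0.28, 2.66], [-3.11, 3.11]. Speed limits (rad/s): [2.57, 2.57, 3.14, 3.14, 3.14, 3.14].

INTERFACE

Orientations are given as [roll, pitch, yaw] about the fixed x, y, z axes, in that order (R = Rz(yaw) Ry(pitch) Rx(roll)).
In Python, from cell import robot gives the robot as it stands. The module is installed in compiled form; this text tells all that it offers.
- The arm moves only by the tool carry_out, never from a script. Its argument "series" is a list of rows, each an object with "jaw": the opening in per cent of the stroke, from 0 (shut) to 100 (fully open); "travel": the shift along the tool's x, y, z in units of 60 mm (1.0 is 60 mm), a list of three; "twist": the turn about the tool's z in units of 6 degrees (1.0 is 6 degrees). A call has 1 to 8 rows; each row shifts and turns the commanded pose from where the row before left it, along the tool's axes as they then stand; what a row does not reach is not made up. A row lasts 1/8 s, in which the tool goes at most 62.5 mm and 10.7 degrees, less where a joint would pass 70% of its speed; a pose out of reach is approached as far as the arm can. A call is refused whole if a number of a shift passes 1 or a number of a turn 1, either way. A call with a gripper value outside its range is refused whole. The fingers move at their own pace and stop on an object; "squeeze" is the grip in N (left out, the last holds). Time passes only in rows, so rows that do not move let the fingers close. It gives the time, the measured TCP pose, the force and the opening at its end, in the units of the state.
- robot.observe(): the state, without advancing time (a new reading comes with each control period).
- robot.read_camera(name): name is "scene" or "top" or "wrist"; returns the picture (480x640x3 uint8, blue, green, red); there is no depth.
- robot.calibration(name): a dict with "intrinsics" (3x3 intrinsics, pixels), "cam_to_world" (4x4, takes a point from camera to world coordinates); the wrist camera has in their place "tool_from_camera" (4x4, takes a point from camera to tool coordinates, whose origin is the TCP and whose axes are the flange's). Camera axes: x right, y up, looking along -z (the intrinsics and any distortion apply to the point x, -y, -z); pixel columns grow to the right and rows downward; lengths in m; the calibration is good to about 2 mm. The wrist camera is an equidistant fisheye: a pixel r from the principal point sees the ray r / f radians off the axis. A picture is of the moment at which its call begins: read the wrist's pose just before it. calibration takes no time and is no camera call.
- robot.hand_in(): hands the job in, once; it reports no verdict.
Trained networks look in the newest picture that a camera, given by its name, has taken for a name from the list of things; names that differ only in an ending like _2 or _b are one class to them, and where a whole thing is asked for, a point or a joint stands for the part that bears it (a point fixed in the world has none). Each returns a list of dicts, best first, with "score" (0 to 1); they miss things now and then, are a little off and sometimes report something else, mostly with a low value. They report only what shows in the picture. A call takes as long as a camera call. They do not tell look-alikes from the thing itself.
- robot.regions_of(camera, query): "pixels" (480x640 bool, what is visible of it) and "xy" ([column, row] in pixels, amid what is visible of it).
The state is a dict: "time": time; "qpos": joint angles; "qvel": joint speeds; "joint_efforts": joint torques, N m; "tool_pos": TCP position; "tool_rot": TCP orientation; "contact_force": force on the tool from outside, world axes, zero at the start; "torque": the same for the moment, N m; "opening": finger opening in m.
Only numpy, scipy, OpenCV 4.12 (cv2) and the standard library are available. Lean on these libraries where they do the work, as an engineer would, in place of code of your own. Each camera call takes 0.05 s, during which the arm holds its last target. There are 200 camera calls.

TASK

Get the glass-cutting station ready to run: grip the brass coolant coupling nut and turn it clockwise (seen from above) until it stops, its white stripe in line with the white mark on the flange. Only then push the spring buttons on the control box, one at a time, first blue (water), then yellow (extraction), then green (spindle), holding each fully down for about half a second and letting it come back up before the next. Do not push the red stop button, and leave the glass bowl, bottle, wrench and grinding disc where they are.

Things in the scene. Friction and masses are not known exactly. Their poses are not given: they have to be found in the camera images.
- manifold: blue fixed coolant manifold, 120 x 90 x 50 mm (x, y, z), origin at the centre of its underside on the bench, z up. On top a dark flange 92 mm across, face 60 mm above the bench, with a white mark running out from its centre along the manifold's -x; the brass coupling nut is on the vertical axis through the origin. A brass pipe stub 32 mm thick sticks out 40 mm at +x
- coupling_grip (a point): on the vertical axis of the brass hexagon nut, 86 mm above the bench (8 mm below the nut's top, 26 mm above the flange): where to put the TCP to grip it from above. Nut: 50 mm across flats, 58 across corners, 32 high. A nozzle 22 mm thick stands 16 mm above its top. Axes turn with the nut: z up, flats face +y and -y (and every 60 degrees), white stripe at the -x corner
- coupling (a joint): turn of the nut in rad, growing clockwise seen from above; 1.5 is the hard stop: tight, its stripe in line with the flange's mark and its axes parallel to the manifold's. It starts between 0.05 and 0.5, turns stiffly (friction about 0.15 N m) and stays where it is left; it does not rise or sink
- panel: fixed grey control box with an aluminium top, 200 x 200 x 60 mm, origin at the centre of its underside on the bench. Its top carries four round palm buttons in a square, 88 mm apart along the box's x and y, in any order of colours; each button is 44 mm across in a black bezel 62 mm across and 12 mm high (72 mm above the bench)
- water_top (a point): centre of the top face of the blue (water) button, 86 mm above the bench when out, 76 mm when fully down
- water (a joint): depth of the blue button in m, 0 out, 0.010 fully down against its stop. Spring button: about 1.4 N to start, 4.5 N to hold fully down; it springs back out when let go
- extract_top (a point): centre of the top face of the yellow (extraction) button, heights as for the blue one
- extract (a joint): depth of the yellow button in m, as for the blue one
- spindle_top (a point): centre of the top face of the green (spindle) button, heights as for the blue one
- spindle (a joint): depth of the green button in m, as for the blue one
- stop_top (a point): centre of the top face of the red (stop) button, which is to be left alone, 86 mm above the bench
- stop (a joint): depth of the red button in m, as for the blue one
- bowl: clear glass bowl standing beyond the work, 140 mm across the rim, 90 mm high, origin at the centre of its underside; to be left alone
- bottle: white bottle with a blue cap, 60 mm thick, 150 mm high, at the robot's left (+y), origin at the centre of its underside; to be left alone
- wrench: steel wrench 180 mm long lying along its x axis on the bench between the manifold and the control box; to be left alone
- disc: red-brown grinding disc lying flat, 120 mm across, 18 mm thick with a 24 mm hole, at the robot's right (-y), origin at the centre of its underside; to be left alone
Mind the look-alikes: they are no part of the job. Leave any brown look-alike of the manifold alone.

How it is judged:
On the way, in this order (a step that is already met when the one before it is completed fails the run):
1. the coupling nut is turned tight (value of joint coupling above 1.4 rad), for 0.2 s.
2. the blue button is held fully down (past 8 mm) and the other buttons are out (value of joint water above 0.008 m and value of joint each of extract, spindle, stop below 0.002 m), for 0.2 s.
3. the yellow button is held fully down (past 8 mm) and the other buttons are out (value of joint extract above 0.008 m and value of joint each of water, spindle, stop below 0.002 m), for 0.2 s.
4. the green button is held fully down (past 8 mm) and the other buttons are out (value of joint spindle above 0.008 m and value of joint each of water, extract, stop below 0.002 m), for 0.2 s.
At the end, for the whole second after the job is handed in: The coupling nut is within 0.1 rad of its stop (above 1.4), all four buttons are back out (within 2 mm), and bowl, bottle, wrench and disc are within 30 mm of where they stood, bowl and bottle upright (within 0.2 rad) (value of joint coupling above 1.4 rad and value of joint each of water, extract, spindle, stop below 0.002 m and distance of each of bowl, bottle, wrench, disc from where it was at the start of the episode below 0.03 m and angle between each of bowl, bottle's own z axis and vertical below 0.2 rad); the robot touches nothing.
It fails at once if the red stop button is pushed (more than 4 mm) (value of joint stop above 0.004 m).
It fails at once if the blue, yellow or green button is pushed (more than 4 mm) while the coupling nut is not tight (below 1.38) (value of joint coupling below 1.38 rad and value of joint any of water, extract, spindle above 0.004 m).
It fails at once if two buttons are pushed (more than 4 mm) at the same time (value of joint each of water, extract above 0.004 m or value of joint each of water, spindle above 0.004 m or value of joint each of extract, spindle above 0.004 m).
It fails at once if the bowl, bottle, wrench or disc is shifted by more than 30 mm (distance of any of bowl, bottle, wrench, disc from where it was at the start of the episode above 0.03 m).
It also fails if it takes over 58 s, if anything falls off the work surface, if the arm or the gripper's body presses on something with over 40 N, if the wrist force passes 120 N, or if a joint passes its speed limit or range.

## Working session

There is one attempt and no reset: what is moved stays moved. The work goes in short steps, Python scripts to look and compute and a tool call to move; the robot and the scene stay as the last step left them, time stands still between calls to the robot, and variables do not carry over. Pictures are saved under pics/ and viewed, about 8 in all and at most 12, crops included, and the job is handed in when it is done.

Besides the shell and the picture viewer there is one more tool, called after "Emit:" as a command line: name --argument value ..., lists and objects as JSON in quotes. carry_out: Moves the arm, as the interface text tells. Its arguments: {"type":"object","properties":{"series":{"type":"array"},"squeeze":{"type":"number"}},"required":["series"]}

```bash
mkdir -p pics; python3 - <<'E'
from cell import robot
import cv2,numpy as np
s=robot.observe(); print(s)
for c in("top","scene"):
    im=robot.read_camera(c); cv2.imwrite(f"pics/{c}1.png",im)
    k=robot.calibration(c); print(c,k)
print(robot.calibration("wrist"))
for q in("manifold","coupling_grip","water_top","extract_top","spindle_top","stop_top","panel"):
    print(q,[(round(r["score"],2),np.round(r["xy"])) for r in robot.regions_of("top",q)])
E
```

```text
{'time': 0.0, 'qpos': array([ 9.69007913e-01,  3.42724721e-01,  1.52505055e+00, -5.94346594e-06,
        1.27540747e+00, -1.46015168e-01]), 'qvel': array([-0.00094612,  0.00327782,  0.00108579, -0.00197575,  0.00201449,
        0.00057942]), 'joint_efforts': array([ 1.18110063e-03, -4.31243169e+01, -2.44219190e+01,  7.17825419e-02,
        5.60674549e-02, -1.39058270e-04]), 'tool_pos': array([0.230844  , 0.47108349, 0.24483221]), 'tool_rot': array([-3.14001866e+00, -2.25729109e-04,  2.68582097e+00]), 'contact_force': array([1.32077716, 0.13343081, 0.31148432]), 'torque': array([-0.02755221, -0.06073061, -0.00994326]), 'opening': 0.09186304468398167}
top {'intrinsics': array([[481.8427257 ,   0.        , 323.79396463],
       [  0.        , 481.8427257 , 235.73017326],
       [  0.        ,   0.        ,   1.        ]]), 'cam_to_world': array([[ 5.38105618e-04,  9.98832819e-01, -4.82981480e-02,
         5.23594340e-01],
       [-9.99963407e-01,  9.49819909e-04,  8.50188645e-03,
        -1.20570002e-02],
       [ 8.53783775e-03,  4.82918057e-02,  9.98796780e-01,
         1.36110584e+00
[... 755 characters left out ...]
-01,  2.65510130e-01,
         7.12020969e-02],
       [ 9.99999898e-01,  1.82791502e-04, -4.12637700e-04,
         3.43420230e-04],
       [-4.46360332e-04,  2.65510075e-01, -9.64107982e-01,
        -1.39325326e-01],
       [ 0.00000000e+00,  0.00000000e+00,  0.00000000e+00,
         1.00000000e+00]])}
manifold [(0.96, array([456., 296.])), (0.93, array([390., 259.]))]
coupling_grip [(0.86, array([462., 300.])), (0.59, array([386., 261.]))]
water_top [(0.64, array([236., 270.])), (0.29, array([315., 166.]))]
extract_top [(0.56, array([196., 244.])), (0.4, array([231., 266.]))]
spindle_top [(0.56, array([228., 232.]))]
stop_top [(0.8, array([202., 276.]))]
panel [(0.89, array([214., 254.]))]
```

```bash
python3 - <<'E'
import cv2
a=cv2.imread("pics/top1.png")
cv2.imwrite("pics/v1.png",cv2.resize(a[150:350,150:550],(800,400),interpolation=cv2.INTER_CUBIC))
E
```

```text
(no output)
```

View pics/top1.png

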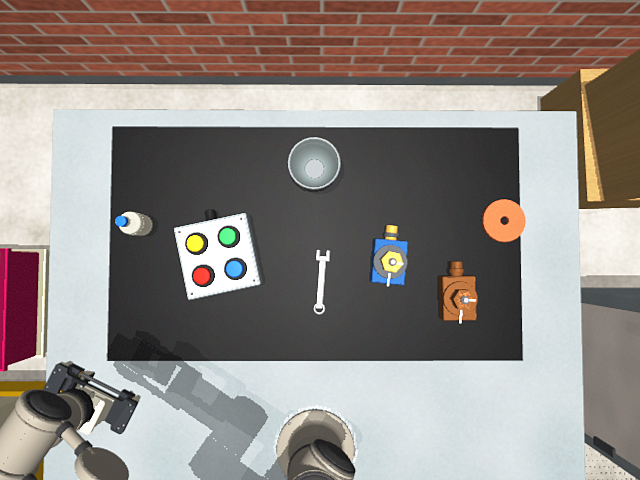

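View pics/v1.png

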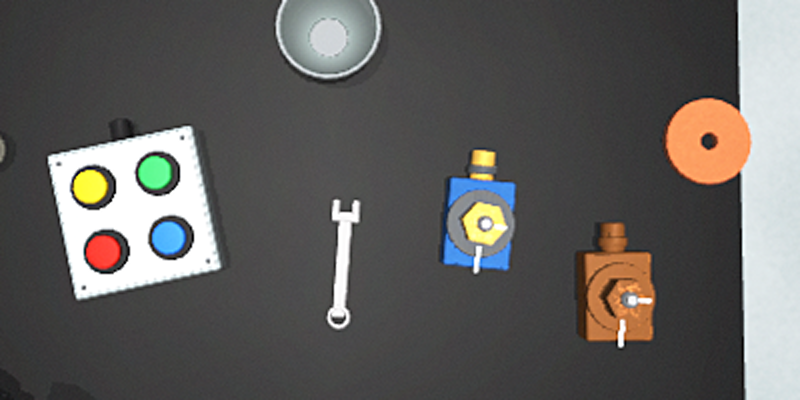

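The nut wanted could be taken for either of two: the blue manifold (full-picture pixel ~392,262, yellow brass nut) or the brown look-alike (~465,300). I choose the blue one. The buttons are yellow (197,243), green (228,237), red (203,275) and blue (235,269).

```bash
cat > h.py <<'E'
import numpy as np, cv2
from cell import robot
from scipy.spatial.transform import Rotation as R
def ray(cam,px,s=None):
    k=robot.calibration(cam);K=k["intrinsics"]
    v=np.array([(px[0]-K[0,2])/K[0,0],(px[1]-K[1,2])/K[1,1]])
    if cam=="wrist":
        r=np.hypot(*v); d=np.r_[np.sin(r)*v/max(r,1e-9),np.cos(r)]
        T=np.eye(4);T[:3,:3]=R.from_euler("xyz",s["tool_rot"]).as_matrix();T[:3,3]=s["tool_pos"]
        M=T@k["tool_from_camera"]
    else: d=np.r_[v,1];M=k["cam_to_world"]
    return M[:3,3],M[:3,:3]@(d*[1,-1,-1])
def at(cam,px,z,s=None):
    o,d=ray(cam,px,s);return (o+d*(z-o[2])/d[2])[:2]
RANGES={"blue":((100,110,90),(115,255,255)),"yellow":((24,120,100),(34,255,255)),"green":((50,100,80),(80,255,255)),"red":((0,180,100),(5,255,255))}
def blobs(im,lo,hi,amin):
    m=cv2.inRange(cv2.cvtColor(im,cv2.COLOR_BGR2HSV),np.array(lo),np.array(hi))
    n,l,st,c=cv2.connectedComponentsWithStats(m)
    return [(int(st[i,4]),np.round(c[i],1)) for i in range(1,n) if st[i,4]>amin]
E
python3 - <<'E'
from h import *
for cam in("top","scene"):
    im=cv2.imread(f"pics/{cam}1.png")
    for n,(lo,hi) in RANGES.items():
        for a,c in blobs(im,lo,hi,60): print(cam,n,a,c,np.round(at(cam,c,.086),4))
print("nozzle",at("top",(392.7,262),.11),"markend",at("top",(388.5,285),.06),"stripe end",at("top",(403,263.5),.094))
print([at("top",p,.05).round(4) for p in((376,239),(407.5,240.5),(404.5,284.5),(371.5,281.5))])
E
```

```text
top blue 117 [120.6 220.8] [0.6243 0.5144]
top blue 276 [390.5 244.3] [ 0.5627 -0.1997]
top blue 234 [234.  268.5] [0.4985 0.2138]
top blue 146 [377.5 277.1] [ 0.476  -0.1648]
top blue 129 [398.5 279.5] [ 0.4697 -0.2203]
top yellow 217 [194.5 243. ] [0.5657 0.3186]
top yellow 115 [391.2 257.3] [ 0.5283 -0.2014]
top green 232 [227.3 236. ] [0.5843 0.2323]
top red 229 [201.2 275.4] [0.4804 0.2999]
scene blue 170 [184.7   3.3] [-2.7316  1.4999]
scene blue 1522 [231.2  46.7] [-1.1013  0.8659]
scene blue 3668 [270.2  38.1] [-1.1014  1.1504]
scene blue 119 [186.2  43.6] [-1.371   0.7316]
scene blue 117 [364.5 183.4] [0.5097 0.2041]
scene blue 978 [250.3 275.9] [ 0.5994 -0.2523]
scene yellow 81 [407.  176.7] [0.5707 0.3159]
scene green 106 [393. 191.] [0.5926 0.226 ]
nozzle [ 0.51598824 -0.20162713] markend [ 0.45382335 -0.19748272] stripe end [ 0.51196603 -0.23114163]
[array([ 0.5782, -0.1655]), array([ 0.5742, -0.2515]), array([ 0.4546, -0.2424]), array([ 0.4627, -0.1528])]
```

View pics/scene1.png

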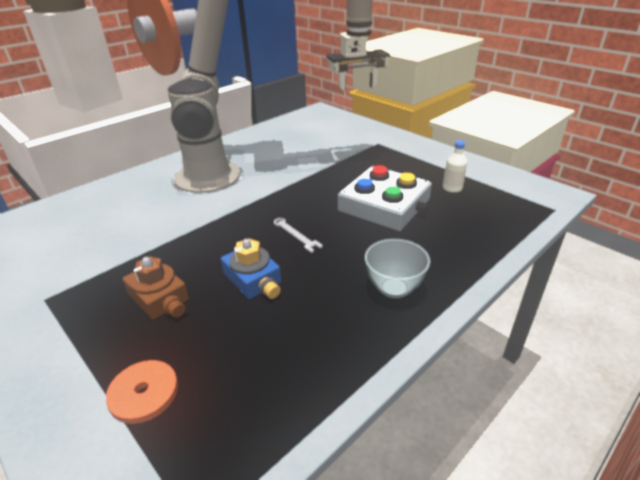

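The scene view agrees with the top view: blue manifold at (250,265), brown look-alike at (155,285). Box corners in the order seen are red/yellow/green/blue. I'll turn the tool, go over the nut and measure from close by.

Emit:
carry_out --series '[{"jaw":100,"travel":[0,0,0],"twist":1},{"jaw":100,"travel":[0,0,0],"twist":1},{"jaw":100,"travel":[0,0,0],"twist":1},{"jaw":100,"travel":[0,0,0],"twist":1},{"jaw":100,"travel":[0,0,0],"twist":1},{"jaw":100,"travel":[0,0,0],"twist":1},{"jaw":100,"travel":[0,0,0],"twist":1},{"jaw":100,"travel":[0,0,0],"twist":1}]'

```text
time: 1.45
tool_pos: [0.2311, 0.4714, 0.2455]
tool_rot: [3.141, -0.0, 1.845]
contact_force: [-0.2, -0.3, -0.4]
opening: 0.0915
```

Emit:
carry_out --series '[{"jaw":100,"travel":[0,0,0],"twist":1},{"jaw":100,"travel":[0,0,0],"twist":1},{"jaw":100,"travel":[0,0,0],"twist":1},{"jaw":100,"travel":[0,0,0],"twist":1},{"jaw":100,"travel":[-0.87,0.52,0.06],"twist":0},{"jaw":100,"travel":[-0.87,0.52,0.06],"twist":0},{"jaw":100,"travel":[-0.87,0.52,0.06],"twist":0},{"jaw":100,"travel":[-0.87,0.52,0.06],"twist":0}]'

```text
time: 2.45
tool_pos: [0.3256, 0.2455, 0.2312]
tool_rot: [3.141, -0.001, 1.43]
contact_force: [0.5, 0.8, 0.5]
opening: 0.0918
```

Emit:
carry_out --series '[{"jaw":100,"travel":[-0.87,0.52,0.06],"twist":0},{"jaw":100,"travel":[-0.87,0.52,0.06],"twist":0},{"jaw":100,"travel":[-0.87,0.52,0.06],"twist":0},{"jaw":100,"travel":[-0.87,0.52,0.06],"twist":0},{"jaw":100,"travel":[-0.87,0.52,0.06],"twist":0},{"jaw":100,"travel":[-0.87,0.52,0.06],"twist":0},{"jaw":100,"travel":[-0.87,0.52,0.06],"twist":0},{"jaw":100,"travel":[-0.87,0.52,0.06],"twist":0}]'

```text
time: 3.45
tool_pos: [0.5139, -0.2036, 0.2023]
tool_rot: [3.141, -0.0, 1.429]
contact_force: [0.1, -0.4, -0.6]
opening: 0.0919
```

```bash
python3 - <<'E'
from h import *
s=robot.observe(); print({k:np.round(s[k],4) for k in("time","qpos","tool_pos","tool_rot","contact_force")})
im=robot.read_camera("wrist"); np.save("s2.npy",s); cv2.imwrite("pics/w2.png",im)
E
```

```text
{'time': np.float64(3.45), 'qpos': array([-5.1610e-01,  4.2930e-01,  1.5143e+00,  3.0000e-04,  1.1975e+00,
       -3.7420e-01]), 'tool_pos': array([ 0.5139, -0.2036,  0.2023]), 'tool_rot': array([ 3.1411e+00, -1.0000e-04,  1.4288e+00]), 'contact_force': array([ 0.1118, -0.4431, -0.6077])}
```

View pics/w2.png

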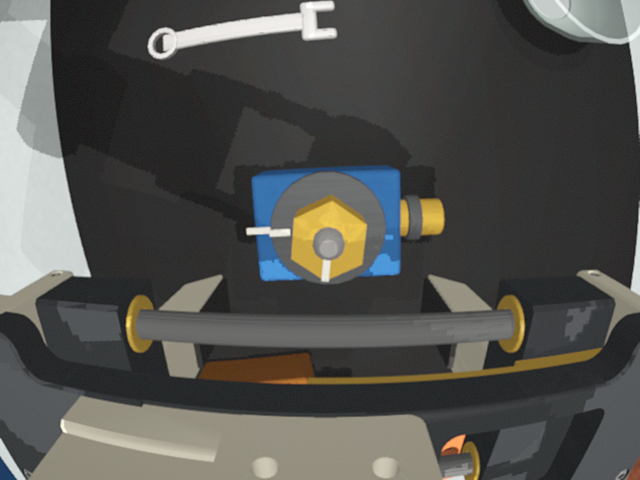

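The nut's nozzle is at (328,240), its stripe points down-picture (326,268), the mark runs left (250–290,231), and the hexagon corners are clear.

```bash
python3 - <<'E'
from h import *
s=np.load("s2.npy",allow_pickle=True).item()
im=cv2.imread("pics/w2.png")
for n,r in {"brass":((18,90,80),(34,255,255))}.items():
    print(blobs(im,*r,200))
w=lambda p,z:at("wrist",p,z,s)
hx=np.array([w(p,.094) for p in((332,196),(367,215),(365,258),(328,280),(292,262),(292,222))])
c=hx.mean(0);print("hex c",c, np.degrees(np.arctan2(*(hx-c).T[::-1])).round(1),np.linalg.norm(hx-c,axis=1).round(4))
print("nozzle",w((328,240),.11),"flange",w((328,228),.06))
d=w((326,280),.094)-w((328,262),.094);print("stripe",np.degrees(np.arctan2(d[1],d[0])))
d=w((248,231),.0605)-w((289,233),.0605);print("mark",np.degrees(np.arctan2(d[1],d[0])),w((248,231),.0605))
m=[w(p,.05) for p in((253,172),(399,167),(400,276),(261,279))];print(np.round(m,4),np.mean(m,0))
E
python3 - <<'E'
import cv2
im=cv2.imread("pics/w2.png")[150:300,230:460]
cv2.imwrite("pics/w2c.png",cv2.resize(im,None,fx=3.4,fy=3.4,interpolation=cv2.INTER_CUBIC))
E
```

```text
[(3894, array([328.2, 235.1])), (273, array([404.2, 217.9])), (815, array([432. , 216.2])), (873, array([136.8, 323.2])), (858, array([513.1, 323.2])), (2302, array([465.6, 370.3])), (372, array([472.4, 460. ]))]
hex c [ 0.51776502 -0.20010482] [  78.6   25.8  -36.4  -99.7 -156.1  146. ] [0.0303 0.031  0.0286 0.03   0.031  0.0284]
nozzle [ 0.51728153 -0.19599341] flange [ 0.51720037 -0.20001786]
stripe -103.99322633587211
mark 168.8629500101227 [ 0.45434635 -0.19319987]
[[ 0.4646 -0.1486]
 [ 0.5796 -0.161 ]
 [ 0.5718 -0.2525]
 [ 0.4545 -0.2383]] [ 0.51762946 -0.20007821]
```

View pics/w2c.png

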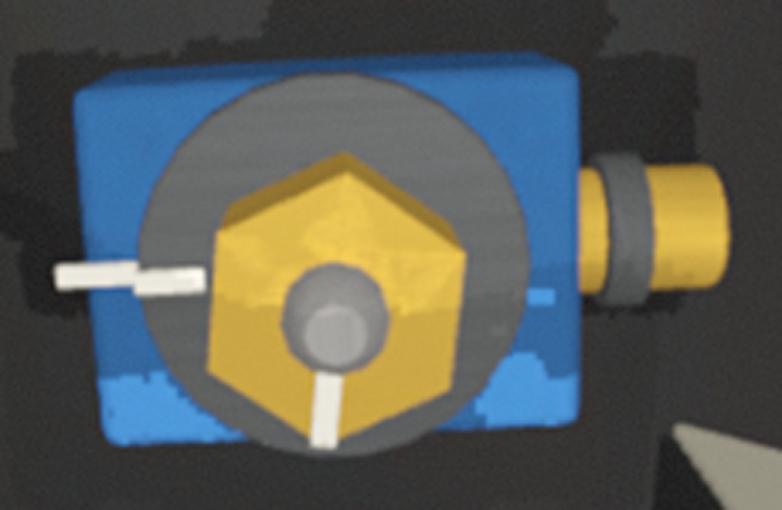

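The crop confirms the blue manifold with the brass nut. It also gives better corners: the first round took an upper corner on the underside edge.

```bash
python3 - <<'E'
from h import *
s=np.load("s2.npy",allow_pickle=True).item()
w=lambda p,z:at("wrist",(230+p[0]/3.4,150+p[1]/3.4),z,s)
hx=np.array([w(p,.094) for p in((345,172),(466,253),(452,387),(315,445),(208,370),(216,232))])
c=hx.mean(0);a=np.degrees(np.arctan2(*(hx-c).T[::-1]))
print("hex c",c,a.round(1),np.linalg.norm(hx-c,axis=1).round(4))
print("hex ang mod 60",np.degrees(np.angle(np.mean(np.exp(6j*np.radians(a)))))/6)
print("nozzle",w((335,333),.11))
t=[w(p,.06) for p in((333,72),(138,268),(529,265),(335,457))];print("flange",np.mean(t,0))
d=w((325,448),.094)-c;print("stripe",np.degrees(np.arctan2(d[1],d[0])))
E
```

```text
hex c [ 0.51675904 -0.20160132] [  77.5   16.7  -41.5 -105.7 -162.5  136.7] [0.0289 0.0294 0.0295 0.0293 0.0288 0.0289]
hex ang mod 60 16.866878327218483
nozzle [ 0.51687599 -0.20134281]
flange [ 0.51724651 -0.20090518]
stripe -101.5343946105869
```

Emit:
carry_out --series '[{"jaw":100,"travel":[0.05,0.04,0],"twist":0.83},{"jaw":100,"travel":[0,0,0.6],"twist":0},{"jaw":100,"travel":[0,0,0.6],"twist":0},{"jaw":100,"travel":[0,0,0.4],"twist":0},{"jaw":100,"travel":[0,0,0.2],"twist":0},{"jaw":100,"travel":[0,0,0.14],"twist":0},{"jaw":100,"travel":[0,0,0],"twist":0}]'

```text
time: 4.38
tool_pos: [0.5162, -0.1989, 0.086]
tool_rot: [3.141, -0.0, 1.342]
contact_force: [-0.1, 0.3, 0.1]
opening: 0.0913
```

Emit:
carry_out --series '[{"jaw":0,"travel":[0,0,0],"twist":0},{"jaw":0,"travel":[0,0,0],"twist":0},{"jaw":0,"travel":[0,0,0],"twist":0},{"jaw":0,"travel":[0,0,0],"twist":0},{"jaw":0,"travel":[0,0,0],"twist":0},{"jaw":0,"travel":[0,0,0],"twist":0}]' --squeeze 40

```text
time: 5.12
tool_pos: [0.517, -0.1991, 0.0861]
tool_rot: [3.14, 0.0, 1.342]
contact_force: [4.6, -0.2, -1.1]
opening: 0.0497
```

Emit:
carry_out --series '[{"jaw":70,"travel":[0,0,0],"twist":0},{"jaw":70,"travel":[0,0,0],"twist":0},{"jaw":70,"travel":[-0.03,0.02,0],"twist":0},{"jaw":0,"travel":[0,0,0],"twist":0},{"jaw":0,"travel":[0,0,0],"twist":0},{"jaw":0,"travel":[0,0,0],"twist":0},{"jaw":0,"travel":[0,0,0],"twist":0}]'

```text
time: 6.0
tool_pos: [0.5167, -0.2009, 0.0859]
tool_rot: [-3.141, -0.0, 1.342]
contact_force: [-0.5, -0.1, 1.1]
opening: 0.0501
```

Emit:
carry_out --series '[{"jaw":0,"travel":[0,0,0],"twist":0.5},{"jaw":0,"travel":[0,0,0],"twist":1},{"jaw":0,"travel":[0,0,0],"twist":1},{"jaw":0,"travel":[0,0,0],"twist":1},{"jaw":0,"travel":[0,0,0],"twist":1},{"jaw":0,"travel":[0,0,0],"twist":1}]'

```text
time: 6.75
tool_pos: [0.5171, -0.2012, 0.0859]
tool_rot: [3.141, -0.0, 0.763]
contact_force: [-0.1, -1.7, -1.2]
opening: 0.0499
```

Emit:
carry_out --series '[{"jaw":0,"travel":[0,0,0],"twist":1},{"jaw":0,"travel":[0,0,0],"twist":1},{"jaw":0,"travel":[0,0,0],"twist":1},{"jaw":0,"travel":[0,0,0],"twist":1},{"jaw":0,"travel":[0,0,0],"twist":1},{"jaw":0,"travel":[0,0,0],"twist":1},{"jaw":0,"travel":[0,0,0],"twist":1},{"jaw":0,"travel":[0,0,0],"twist":0.5}]'

```text
time: 7.75
tool_pos: [0.5173, -0.2019, 0.0859]
tool_rot: [3.14, -0.001, -0.021]
contact_force: [0.8, -3.3, -2.8]
opening: 0.0498
```

```bash
python3 -c "
from h import *
s=robot.observe();print(s['tool_rot'],s['torque'],s['qpos'])"
```

```text
[ 3.14010835e+00 -1.23003472e-03 -2.12141548e-02] [-0.50998712  0.05607465  0.13340202] [-5.09631667e-01  5.69361890e-01  1.64162254e+00 -9.15935101e-04
  9.28825735e-01  1.08292751e+00]
```

Emit:
carry_out --series '[{"jaw":0,"travel":[0,0,0],"twist":0.4},{"jaw":0,"travel":[0,0,0],"twist":0.3},{"jaw":0,"travel":[0,0,0],"twist":0.2},{"jaw":0,"travel":[0,0,0],"twist":0}]'

```text
time: 8.25
tool_pos: [0.5173, -0.2019, 0.0859]
tool_rot: [3.139, -0.001, -0.11]
contact_force: [1.0, -6.4, -3.5]
opening: 0.0498
```

```bash
python3 -c "
from h import *
s=robot.observe();print(s['tool_rot'],s['torque'],s['opening'])"
```

```text
[ 3.13923091e+00 -1.07998798e-03 -1.09818783e-01] [-0.6238528  -0.05952514  1.56021387] 0.04976112102378243
```

Moment about z jumped from 0.13 to 1.56 N m: the stop is reached. Release, rise and look.

Emit:
carry_out --series '[{"jaw":100,"travel":[0,0,0],"twist":0},{"jaw":100,"travel":[0,0,0],"twist":0},{"jaw":100,"travel":[0,0,0],"twist":0},{"jaw":100,"travel":[0,0,0],"twist":0},{"jaw":100,"travel":[0,0,-0.6],"twist":0},{"jaw":100,"travel":[0,0,-0.7],"twist":0},{"jaw":100,"travel":[0,0,-0.7],"twist":0},{"jaw":100,"travel":[0,0,0],"twist":0}]'

```text
time: 9.25
tool_pos: [0.5184, -0.2017, 0.2095]
tool_rot: [3.139, -0.007, -0.113]
contact_force: [0.1, 0.1, -1.2]
opening: 0.0915
```

```bash
python3 - <<'E'
from h import *
s=robot.observe(); print(s["tool_pos"],s["tool_rot"],s["qpos"])
im=robot.read_camera("wrist"); np.save("s3.npy",s); cv2.imwrite("pics/w3.png",im)
E
```

```text
[ 0.51843842 -0.20171002  0.2095458 ] [ 3.13887342 -0.00695218 -0.1133201 ] [-5.08915185e-01  4.25258041e-01  1.49950729e+00  1.81554352e-04
  1.20936421e+00  1.17514713e+00]
```

View pics/w3.png

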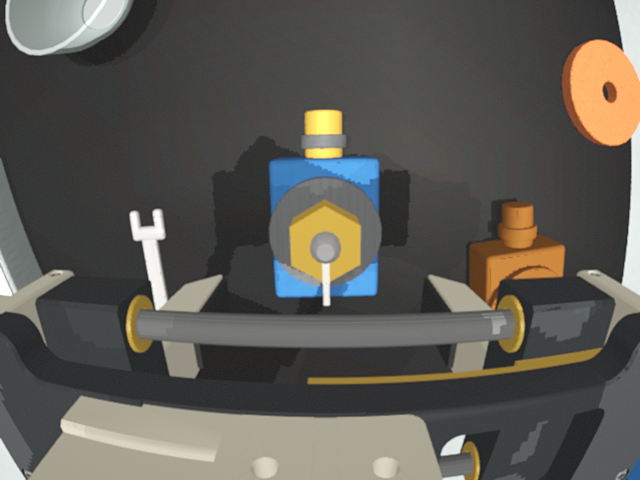

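The stripe (326,268–290) continues straight into the flange mark (326,300): nut tight. Next, turn the tool back, shut the jaws and go over the box.

Emit:
carry_out --series '[{"jaw":0,"travel":[0,0,0],"twist":-1},{"jaw":0,"travel":[0,0,0],"twist":-1},{"jaw":0,"travel":[0,0,0],"twist":-1},{"jaw":0,"travel":[0,0,0],"twist":-1},{"jaw":0,"travel":[0,0,0],"twist":-1},{"jaw":0,"travel":[0,0,0],"twist":-1},{"jaw":0,"travel":[0,0,0],"twist":-1},{"jaw":0,"travel":[0,0,0],"twist":-1}]'

```text
time: 10.3
tool_pos: [0.5161, -0.2005, 0.2042]
tool_rot: [-3.139, 0.001, 0.728]
contact_force: [-0.4, -0.0, 0.2]
opening: 0.0166
```

Emit:
carry_out --series '[{"jaw":0,"travel":[0,0,0],"twist":-1},{"jaw":0,"travel":[0,0,0],"twist":-1},{"jaw":0,"travel":[0,0,0],"twist":-1},{"jaw":0,"travel":[0,0,0],"twist":-1}]'

```text
time: 10.8
tool_pos: [0.5161, -0.2005, 0.2042]
tool_rot: [-3.138, -0.0, 1.147]
contact_force: [-0.9, -0.2, 1.2]
opening: 0.0004
```

Emit:
carry_out --series '[{"jaw":0,"travel":[0.87,-0.37,0],"twist":0},{"jaw":0,"travel":[0.87,-0.37,0],"twist":0},{"jaw":0,"travel":[0.87,-0.37,0],"twist":0},{"jaw":0,"travel":[0.87,-0.37,0],"twist":0},{"jaw":0,"travel":[0.87,-0.37,0],"twist":0},{"jaw":0,"travel":[0.87,-0.37,0],"twist":0},{"jaw":0,"travel":[0.87,-0.37,0],"twist":0},{"jaw":0,"travel":[0.87,-0.37,0],"twist":0}]'

```text
time: 11.8
tool_pos: [0.5275, 0.2543, 0.2043]
tool_rot: [-3.14, 0.002, 1.143]
contact_force: [1.5, 0.2, -0.3]
opening: 0.0001
```

Emit:
carry_out --series '[{"jaw":0,"travel":[0,0,0],"twist":0}]'

```text
time: 11.92
tool_pos: [0.527, 0.2561, 0.2039]
tool_rot: [-3.139, 0.001, 1.148]
contact_force: [0.3, -0.6, -0.7]
opening: 0.0002
```

```bash
python3 - <<'E'
from h import *
s=robot.observe(); print(s["tool_pos"],s["tool_rot"],s["qpos"],s["opening"])
im=robot.read_camera("wrist"); np.save("s4.npy",s); cv2.imwrite("pics/w4.png",im)
for n,(lo,hi) in RANGES.items():
    for a,c in blobs(im,lo,hi,300): print(n,a,c,np.round(at("wrist",c,.086,s),4))
E
```

```text
[0.52703658 0.25612725 0.20394288] [-3.13908993e+00  1.11633317e-03  1.14832470e+00] [3.21163396e-01 4.88409659e-01 1.41149961e+00 9.21304123e-04
 1.24428127e+00 7.43339786e-01] 0.00016944148753192793
yellow 3041 [338.2 137.7] [0.5653 0.3195]
green 2629 [407.8 235.7] [0.5836 0.2353]
red 2758 [240.7 210.9] [0.4811 0.3015]
```

View pics/w4.png

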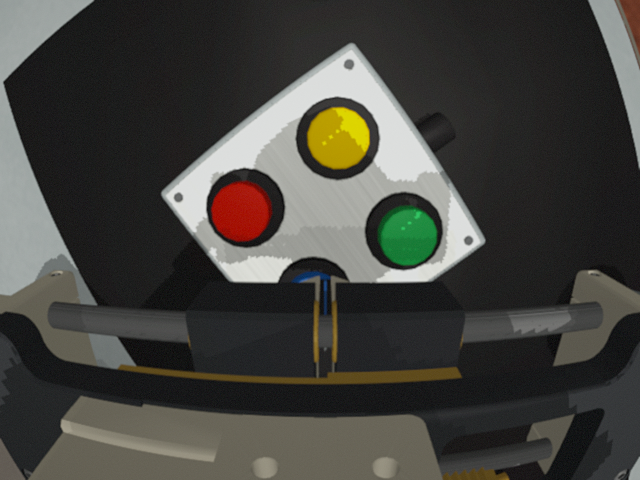

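Picture: red (241,211), yellow (338,138), green (408,236), with blue half hidden behind the fingers (312,270). Positions agree with the top view within 2–3 mm. Going above blue.

Emit:
carry_out --series '[{"jaw":0,"travel":[-0.8,-0.15,0],"twist":0},{"jaw":0,"travel":[0,0,0.6],"twist":0},{"jaw":0,"travel":[0,0,0.6],"twist":0},{"jaw":0,"travel":[0,0,0.28],"twist":0},{"jaw":0,"travel":[0,0,0],"twist":0}]'

```text
time: 12.6
tool_pos: [0.4992, 0.2109, 0.1154]
tool_rot: [-3.138, 0.003, 1.141]
contact_force: [0.4, 0.3, -0.1]
opening: 0.0003
```

Emit:
carry_out --series '[{"jaw":0,"travel":[0.08,-0.03,0],"twist":0},{"jaw":0,"travel":[0,0,0.15],"twist":0},{"jaw":0,"travel":[0,0,0.12],"twist":0},{"jaw":0,"travel":[0,0,0.08],"twist":0},{"jaw":0,"travel":[0,0,0],"twist":0}]'

```text
time: 13.22
tool_pos: [0.501, 0.218, 0.0962]
tool_rot: [3.141, -0.001, 1.143]
contact_force: [0.5, 0.8, 4.5]
opening: 0.0003
```

Emit:
carry_out --series '[{"jaw":0,"travel":[0,0,0.03],"twist":0},{"jaw":0,"travel":[0,0,0],"twist":0},{"jaw":0,"travel":[0,0,0],"twist":0},{"jaw":0,"travel":[0,0,0],"twist":0},{"jaw":0,"travel":[0,0,0],"twist":0}]'

```text
time: 13.85
tool_pos: [0.501, 0.218, 0.095]
tool_rot: [3.141, -0.001, 1.143]
contact_force: [0.1, 0.4, 6.6]
opening: 0.0007
```

Emit:
carry_out --series '[{"jaw":0,"travel":[0,0,-0.4],"twist":0},{"jaw":0,"travel":[0,0,-0.3],"twist":0},{"jaw":0,"travel":[0.66,0.09,0],"twist":0},{"jaw":0,"travel":[0.66,0.09,0],"twist":0},{"jaw":0,"travel":[0.66,0.1,0],"twist":0},{"jaw":0,"travel":[0,0,0],"twist":0},{"jaw":0,"travel":[0,0,0],"twist":0}]'

```text
time: 14.72
tool_pos: [0.5642, 0.3183, 0.1354]
tool_rot: [-3.14, 0.002, 1.144]
contact_force: [0.3, -0.6, -0.5]
opening: 0.0007
```

Emit:
carry_out --series '[{"jaw":0,"travel":[0,0,0.3],"twist":0},{"jaw":0,"travel":[0,0,0.2],"twist":0},{"jaw":0,"travel":[0,0,0.12],"twist":0},{"jaw":0,"travel":[0,0,0.06],"twist":0},{"jaw":0,"travel":[0,0,0.02],"twist":0},{"jaw":0,"travel":[0,0,0],"twist":0}]'

```text
time: 15.48
tool_pos: [0.565, 0.3187, 0.0951]
tool_rot: [3.141, 0.0, 1.143]
contact_force: [-3.0, -1.5, 5.2]
opening: 0.0003
```

Emit:
carry_out --series '[{"jaw":0,"travel":[0,0,0.02],"twist":0},{"jaw":0,"travel":[0,0,0],"twist":0},{"jaw":0,"travel":[0,0,0],"twist":0},{"jaw":0,"travel":[0,0,0],"twist":0},{"jaw":0,"travel":[0,0,0],"twist":0}]'

```text
time: 16.1
tool_pos: [0.5651, 0.3187, 0.0949]
tool_rot: [3.141, -0.0, 1.143]
contact_force: [-6.1, -4.3, 11.2]
opening: 0.0003
```

Emit:
carry_out --series '[{"jaw":0,"travel":[0,0,-0.4],"twist":0},{"jaw":0,"travel":[0,0,-0.3],"twist":0},{"jaw":0,"travel":[0,0,0],"twist":0},{"jaw":0,"travel":[-0.58,0.44,0],"twist":0},{"jaw":0,"travel":[-0.58,0.44,0],"twist":0},{"jaw":0,"travel":[0,0,0],"twist":0},{"jaw":0,"travel":[0,0,0],"twist":0}]'

```text
time: 16.98
tool_pos: [0.5841, 0.2341, 0.1345]
tool_rot: [-3.141, 0.0, 1.143]
contact_force: [0.4, -0.0, -0.4]
opening: -0.0001
```

Emit:
carry_out --series '[{"jaw":0,"travel":[0,0,0.3],"twist":0},{"jaw":0,"travel":[0,0,0.2],"twist":0},{"jaw":0,"travel":[0,0,0.11],"twist":0},{"jaw":0,"travel":[0,0,0.05],"twist":0},{"jaw":0,"travel":[0,0,0.02],"twist":0},{"jaw":0,"travel":[0,0,0],"twist":0}]'

```text
time: 17.73
tool_pos: [0.5844, 0.2343, 0.0952]
tool_rot: [3.141, -0.001, 1.144]
contact_force: [-2.1, 2.2, 4.2]
opening: 0.0
```

Emit:
carry_out --series '[{"jaw":0,"travel":[0,0,0.01],"twist":0},{"jaw":0,"travel":[0,0,0],"twist":0},{"jaw":0,"travel":[0,0,0],"twist":0},{"jaw":0,"travel":[0,0,0],"twist":0},{"jaw":0,"travel":[0,0,0],"twist":0}]'

```text
time: 18.35
tool_pos: [0.5845, 0.2342, 0.095]
tool_rot: [3.141, -0.001, 1.143]
contact_force: [-5.2, 3.9, 7.8]
opening: -0.0001
```

Emit:
carry_out --series '[{"jaw":0,"travel":[0,0,-0.4],"twist":0},{"jaw":0,"travel":[0,0,-0.6],"twist":0},{"jaw":0,"travel":[0,0,-0.8],"twist":0},{"jaw":0,"travel":[-0.8,0,0],"twist":0},{"jaw":0,"travel":[-0.8,0,0],"twist":0},{"jaw":0,"travel":[-0.8,0,0],"twist":0},{"jaw":0,"travel":[0,0,0],"twist":0},{"jaw":0,"travel":[0,0,0],"twist":0}]'

```text
time: 19.35
tool_pos: [0.5253, 0.1026, 0.202]
tool_rot: [3.14, -0.001, 1.143]
contact_force: [-0.7, 1.3, 0.3]
opening: 0.0006
```

```bash
python3 - <<'E'
from h import *
s=robot.observe(); print(s["tool_pos"],s["contact_force"])
a=robot.read_camera("top"); b=robot.read_camera("scene")
cv2.imwrite("pics/top5.png",a)
cv2.imwrite("pics/v5.png",np.hstack([cv2.resize(a[100:340,90:530],(733,400))]))
E
```

```text
[0.52530907 0.10263257 0.20202755] [-0.71114101  1.25492026  0.34394894]
```

View pics/v5.png

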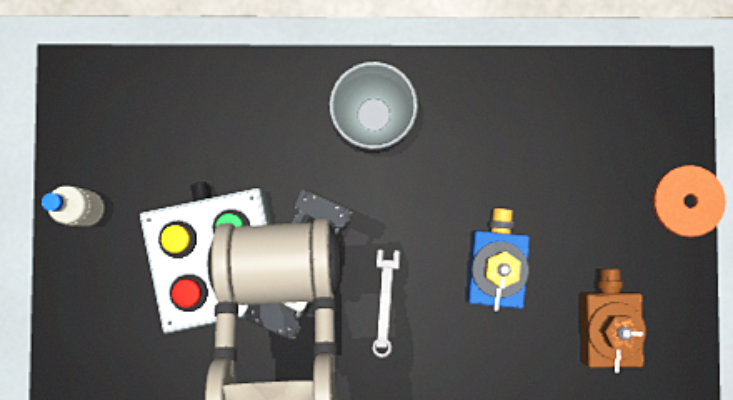

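The nut's stripe at (500,290) is in line with the mark. Bowl, bottle, wrench and disc stand as before, and the arm is clear.

```bash
python3 -c "
from cell import robot
print(robot.hand_in())"
```

```text
the job is handed in; nothing more can be done
None
```

The glass-cutting station is set up as asked and the job is handed in, at about 19.5 s of the 58 s allowed. No verdict was reported.

- **Nut:** I gripped the brass nut on the blue manifold and turned it about 83° clockwise. The moment about the vertical axis then rose from 0.13 to 1.56 N m, which I took as the hard stop. The wrist and top pictures afterwards show its white stripe in line with the flange mark.
- **Buttons:** I pushed blue, then yellow, then green, holding each for at least 0.5 s. In each case the TCP came down to z = 0.095 m, which puts the fingertips at 76 mm, the fully-down height. The tool was lifted clear between pushes.
- **Push forces:** Vertical forces at the end of the holds were 6.6, 11.2 and 7.8 N. Yellow and green also showed side forces of 5–7 N.
- **Left alone:** I did not touch the red button, and the last top picture shows the bowl, bottle, wrench and disc in place, judged by eye. The arm ended clear of everything, with a residual force reading of about 1.5 N.
- **Not checked:** The top picture cannot show button depth, and the arm covers the blue button in it. That the buttons came back up rests on their springs and the lift, not on a measurement.
- **Measurements that disagreed:** The first rough reading of the nut's angle was about 4° off. The close wrist picture corrected it, and after a first grip about 2 mm off centre I opened the jaws and gripped again.

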